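# Give the mixed-up casseroles their own lids

### The arm

A 6-joint arm with a two-finger parallel gripper is mounted at the origin on the work surface. World frame = base frame: x ahead of the robot, y to its left, z up, the work surface at z = 0. Lengths are in mm, angles in rad, forces in N, time in s.
With the tool pointing down it reaches from about 275 to 1000 mm from the base axis. Payload 8.4 kg.
Tool frame: the origin (TCP) lies at the very end of the fingers, on their centre line; the grasp point (between the pads) lies 19 mm behind it; z points along the fingers, y is the line along which they close (so a half turn about z gives the same grasp; the last joint's range is limited). The gripper opens to 85 mm and grips with 20 to 120 N. Pads are 22 mm wide; open, the fingers measure 114 mm over their backs; the gripper's body (76 mm by 85 mm) begins 54 mm behind the grasp point. The pads swing forward as they close: fully open they stand 13 mm farther back than shut.
Start: joints at [1.347, 0.353, 1.633, -0, 1.155, -0.002], TCP at [137.489, 609.692, 231.281] pointing down, gripper open.
Joint ranges: [-2.63, 2.63], [-0.92, 2.1], [0.06, 2.66], [-1.3, 4.44], [0, 2.69], [-3.02, 3.02]. Speed limits (rad/s): [2.22, 2.22, 2.79, 3.14, 3.14, 3.14].

### API

Orientations are given as [roll, pitch, yaw] about the fixed x, y, z axes, in that order (R = Rz(yaw) Ry(pitch) Rx(roll)).
In Python, from rig import sensors, grab_frame, camera_params, order gives the robot as it stands. The module is installed in compiled form; this text tells all that it offers.
- The arm moves only by the tool move_arm, never from a script. Its argument "motion" is a list of rows, each a list of 7 numbers: the turn, a rotation vector about the tool's x, y, z in parts of the range, where 1.0 means pi rad, then the shift along the tool's x, y, z in parts of the range, where 1.0 means 1 m, then the finger opening in m, from 0 to 0.0854. A call has 1 to 8 rows; each row is the pose to reach, as a shift and turn from the pose commanded when the call began, along the tool's axes at that moment; what a row does not reach only later rows make up. A row lasts 1/8 s, in which the tool goes at most 62.5 mm and 10.7 degrees, less where a joint would pass 70% of its speed; a pose out of reach is approached as far as the arm can. A call with a gripper value outside its range is refused whole. The fingers move at their own pace and stop on an object; "grip_force" is the grip in N (left out, the last holds). Time passes only in rows, so rows that repeat a pose let the fingers close. It gives the time, the measured TCP pose, the force, the opening and the grip force at its end, in the units of the state.
- sensors.sense(): the state, without advancing time (a new reading comes with each control period).
- grab_frame(name): name is "scene" or "top" or "wrist"; returns (picture, depth): 480x640x3 uint8, red, green, blue; 480x640 float32, mm along the optical axis (not along the pixel's ray), 0 where there is no reading.
- camera_params(name): a dict with "camera_matrix" (3x3 intrinsics, pixels), "world_from_camera" (4x4, takes a point from camera to world coordinates). Camera axes: x right, y down, z forward; pixel columns grow to the right and rows downward; lengths in mm; the calibration is good to about 2 mm. A picture is of the moment at which its call begins: read the wrist's pose just before it. camera_params takes no time and is no camera call; for the wrist camera it gives the pose at the moment of the call.
- order.sign_off(): hands the job in; it is judged then, once.
The state is a dict: "clock": time; "qpos": joint angles; "qvel": joint speeds; "joint_efforts": joint torques, N m; "eef_pos": TCP position; "tcp_rot": TCP orientation; "contact_force": force on the tool from outside, world axes, zero at the start; "wrist_torque": the same for the moment, N m; "opening": opening from 0.0 (shut) to 1.0 (fully open); "grasp_force": force on a finger pad.
Only numpy, scipy, OpenCV 4.12 (cv2) and the standard library are available. Lean on these libraries where they do the work, as an engineer would, in place of code of your own. Each camera call takes 0.05 s, during which the arm holds its last target. There are 200 camera calls.

### The job

After the washing-up the lids of the four little casseroles got mixed up: three casseroles wear each other's lids, and the fourth stands open with its own lid beside it on the cork trivet. Put every lid on the casserole of its own colour, fully seated; the open one, or any clear patch of worktop, will hold a lid meanwhile. It is stoneware, so set the lids down gently and never drop them, leave the casseroles standing where they are, and do not knock over the salt and pepper.

Things in the scene. Friction and masses are not known exactly. Their poses are not given: they have to be found in the camera images.
- red_pot: red stoneware casserole, cream inside, standing loose on the worktop, 0.5 kg. Round, 112 mm outside at the rim, 102 mm at the foot, 62 mm high, wall 6 mm (mouth 100 mm wide), two loop lugs, one either side, making it 147 mm long over the lugs. Origin: centre of its underside, z up, lugs along its own y axis.
- yellow_pot: yellow stoneware casserole, cream inside, standing loose on the worktop, 0.5 kg. Round, 112 mm outside at the rim, 102 mm at the foot, 62 mm high, wall 6 mm (mouth 100 mm wide), two loop lugs, one either side, making it 147 mm long over the lugs. Origin: centre of its underside, z up, lugs along its own y axis.
- blue_pot: blue stoneware casserole, cream inside, standing loose on the worktop, 0.5 kg. Round, 112 mm outside at the rim, 102 mm at the foot, 62 mm high, wall 6 mm (mouth 100 mm wide), two loop lugs, one either side, making it 147 mm long over the lugs. Origin: centre of its underside, z up, lugs along its own y axis.
- green_pot: green stoneware casserole, cream inside, standing loose on the worktop, 0.5 kg. Round, 112 mm outside at the rim, 102 mm at the foot, 62 mm high, wall 6 mm (mouth 100 mm wide), two loop lugs, one either side, making it 147 mm long over the lugs. Origin: centre of its underside, z up, lugs along its own y axis.
- red_lid: red stoneware lid, loose, 0.2 kg, 113 mm wide. Origin: centre of underside, z up. Above it: plug 0-5 mm (84 mm wide; fits every casserole with 8 mm play either way), red dome to 20.5 mm, steel knob 26 mm across, upright sides from 27 to 45 mm. Seated: origin 57 mm above the casserole's. Start: on a casserole of another colour.
- yellow_lid: yellow stoneware lid, loose, 0.2 kg, 113 mm wide. Origin: centre of underside, z up. Above it: plug 0-5 mm (84 mm wide; fits every casserole with 8 mm play either way), yellow dome to 20.5 mm, steel knob 26 mm across, upright sides from 27 to 45 mm. Seated: origin 57 mm above the casserole's. Start: on a casserole of another colour.
- blue_lid: blue stoneware lid, loose, 0.2 kg, 113 mm wide. Origin: centre of underside, z up. Above it: plug 0-5 mm (84 mm wide; fits every casserole with 8 mm play either way), blue dome to 20.5 mm, steel knob 26 mm across, upright sides from 27 to 45 mm. Seated: origin 57 mm above the casserole's. Start: on a casserole of another colour.
- green_lid: green stoneware lid, loose, 0.2 kg, 113 mm wide. Origin: centre of underside, z up. Above it: plug 0-5 mm (84 mm wide; fits every casserole with 8 mm play either way), green dome to 20.5 mm, steel knob 26 mm across, upright sides from 27 to 45 mm. Seated: origin 57 mm above the casserole's. Start: on an 8 mm thick, 150 mm cork trivet.
- salt: salt shaker, white ceramic with a steel top, 40 mm in diameter, 82 mm high, standing loose among the casseroles. Origin: centre of its underside, z up.
- pepper: pepper shaker, dark wood with a steel top, 40 mm in diameter, 82 mm high, standing loose among the casseroles. Origin: centre of its underside, z up.

How it is judged (in metres and radians):
At the end, for the whole second after the job is handed in: Every lid sits level (within 0.06 rad), plug in the mouth (origin 53 to 60.5 mm above the casserole's, within 12 mm of its centre) on the casserole of its own colour, released and at rest; every casserole is upright and within 30 mm of where it stood at the start; salt and pepper stand upright (horizontal distance between red_lid and red_pot below 0.012 m and z of red_lid in the frame of red_pot between 0.053 and 0.0605 m and angle between each of red_lid, red_pot, yellow_lid, yellow_pot, blue_lid, blue_pot, green_lid, green_pot's own z axis and vertical below 0.06 rad and distance of each of red_pot, yellow_pot, blue_pot, green_pot from where it was at the start of the episode below 0.03 m and contact force between the fingers and red_lid below 0.1 N and linear speed of each of red_lid, red_pot, yellow_lid, yellow_pot, blue_lid, blue_pot, green_lid, green_pot below 0.02 m/s and horizontal distance between yellow_lid and yellow_pot below 0.012 m and z of yellow_lid in the frame of yellow_pot between 0.053 and 0.0605 m and contact force between the fingers and yellow_lid below 0.1 N and horizontal distance between blue_lid and blue_pot below 0.012 m and z of blue_lid in the frame of blue_pot between 0.053 and 0.0605 m and contact force between the fingers and blue_lid below 0.1 N and horizontal distance between green_lid and green_pot below 0.012 m and z of green_lid in the frame of green_pot between 0.053 and 0.0605 m and contact force between the fingers and green_lid below 0.1 N and angle between each of salt, pepper's own z axis and vertical below 0.2 rad); the robot touches nothing.
It fails at once if a lid is dropped (falls free by more than about 20 mm) ((linear speed of red_lid above 0.63 m/s and contact force between the fingers and red_lid below 0.05 N) or (linear speed of yellow_lid above 0.63 m/s and contact force between the fingers and yellow_lid below 0.05 N) or (linear speed of blue_lid above 0.63 m/s and contact force between the fingers and blue_lid below 0.05 N) or (linear speed of green_lid above 0.63 m/s and contact force between the fingers and green_lid below 0.05 N)).
It fails at once if the salt or pepper shaker is knocked over (angle between any of salt, pepper's own z axis and vertical above 0.6 rad).
It fails at once if a casserole is tipped (angle between any of red_pot, yellow_pot, blue_pot, green_pot's own z axis and vertical above 0.35 rad).
It also fails if it takes over 112 s, if anything falls off the work surface, if the arm or the gripper's body presses on something with over 40 N, if the wrist force passes 120 N, or if a joint passes its speed limit or range.

## Working session

There is one attempt and no reset: what is moved stays moved. The work goes in short steps, Python scripts to look and compute and a tool call to move; the robot and the scene stay as the last step left them, time stands still between calls to the robot, and variables do not carry over. Pictures are saved under pics/ and viewed, at most 14 in all, crops included, and the job is handed in when it is done.

Besides the shell and the picture viewer there is one more tool, called after ">>>" as name([rows], argument=value, ...), one row to a line, values as JSON. move_arm: Moves the arm, as the interface text tells. Its arguments: {"type":"object","properties":{"motion":{"type":"array","items":{"type":"array","items":{"type":"number"}}},"grip_force":{"type":"number"}},"required":["motion"]}

```bash
mkdir -p pics
python3 - <<'E'
from rig import *
import cv2,numpy as np
for n in ("top","scene"):
    p,d=grab_frame(n); cv2.imwrite(f"pics/{n}0.png",p[:,:,::-1]); np.savez(f"{n}0.npz",p=p,d=d)
    c=camera_params(n); print(n,np.round(c["camera_matrix"],1).tolist(),np.round(c["world_from_camera"],3).tolist())
print(sensors.sense())
E
```

```text
top [[488.3, 0.0, 310.4], [0.0, 488.3, 246.0], [0.0, 0.0, 1.0]] [[0.01, -0.994, 0.107, 447.714], [-1.0, -0.013, -0.026, 18.637], [0.027, -0.107, -0.994, 864.066], [0.0, 0.0, 0.0, 1.0]]
scene [[455.5, 0.0, 326.6], [0.0, 455.5, 222.1], [0.0, 0.0, 1.0]] [[0.361, 0.708, -0.607, 959.21], [0.933, -0.274, 0.235, -180.003], [0.0, -0.651, -0.759, 603.644], [0.0, 0.0, 0.0, 1.0]]
{'clock': 0.1, 'qpos': array([ 1.34662706e+00,  3.53573899e-01,  1.63406301e+00, -2.49276027e-06,
        1.15523929e+00, -2.41523668e-03]), 'qvel': array([-0.00139921, -0.00222369, -0.00162109,  0.00226088,  0.00015066,
        0.0007353 ]), 'joint_efforts': array([ 1.02662543e-03, -6.06362915e+01, -3.42820036e+01,  1.80249622e-04,
        3.87793334e-03,  1.90200879e-06]), 'eef_pos': array([137.37482716, 609.26200584, 230.63850114]), 'tcp_rot': array([-3.14030912e+00, -8.20736037e-07,  2.91983963e+00]), 'contact_force': array([-0.63170922,  0.36621814, -0.09470601]), 'wrist_torque': array([ 0.01036082, -0.02244228, -0.00236889]), 'grasp_force': 0.0, 'opening': 0.9982169919415983}
```

View pics/top0.png

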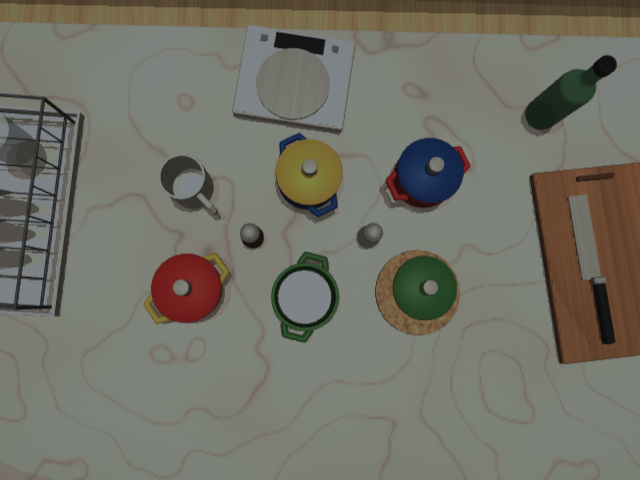

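View pics/scene0.png

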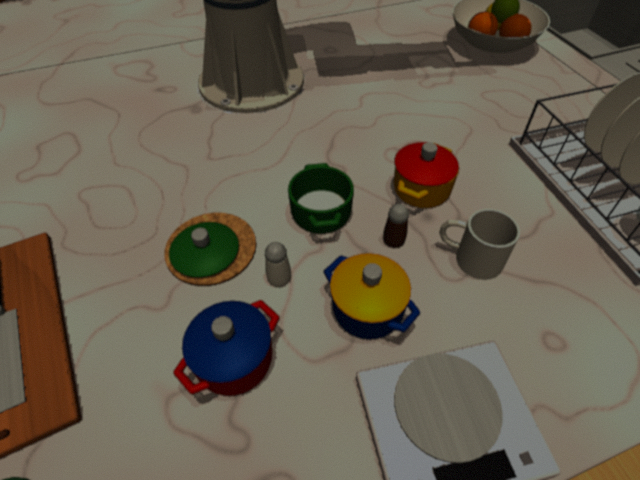

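The top view shows the red lid at (187,288) on the yellow pot, and the yellow lid at (309,172) on the blue pot. The blue lid at (430,172) is on the red pot. The open green pot is at (305,297) with its lid on the trivet at (425,288). The shakers stand between them at (251,235) and (371,234).

```bash
cat > h.py <<'E'
import numpy as np,cv2
from rig import grab_frame,camera_params
HUE={"red":[(0,6),(174,180)],"yellow":[(18,32)],"blue":[(105,128)],"green":[(45,85)]}
def look(cam="top",save=None):
    p,d=grab_frame(cam)
    if save: cv2.imwrite("pics/"+save,p[:,:,::-1])
    return p,d
def cloud(p,d,cam="top"):
    c=camera_params(cam);K=c["camera_matrix"];T=c["world_from_camera"]
    v,u=np.mgrid[:480,:640]
    q=np.stack([(u-K[0,2])/K[0,0]*d,(v-K[1,2])/K[1,1]*d,d],-1)@T[:3,:3].T+T[:3,3]
    q[d<=0]=np.nan
    return q
def mask(p,col):
    h=cv2.cvtColor(p,cv2.COLOR_RGB2HSV)
    m=np.zeros(h.shape[:2],bool)
    for a,b in HUE[col]: m|=(h[...,0]>=a)&(h[...,0]<=b)
    return m&(h[...,1]>110)&(h[...,2]>25)
def circ(xy):
    A=np.c_[2*xy,np.ones(len(xy))];s=np.linalg.lstsq(A,(xy**2).sum(1),rcond=None)[0]
    return s[:2],np.sqrt(s[2]+s[:2]@s[:2])
def rays(uv,z,cam="top"):
    c=camera_params(cam);K=c["camera_matrix"];T=c["world_from_camera"]
    r=np.c_[(uv-K[[0,1],[2,2]])/K[[0,1],[0,1]],np.ones(len(uv))]@T[:3,:3].T
    return (T[:3,3]+r*((z-T[2,3])/r[:,2])[:,None])[:,:2]
E
python3 - <<'E'
from h import *
f=np.load("top0.npz");p,d=f["p"],f["d"];q=cloud(p,d)
sat=cv2.cvtColor(p,cv2.COLOR_RGB2HSV)[...,1]
px={"red":(187,288),"yellow":(309,172),"blue":(430,172),"green":(425,288)}
print("table z",np.nanmedian(q[380:400,200:400,2]))
for c,(u,v) in px.items():
    m=mask(p,c).astype(np.uint8)
    n,l,s,ce=cv2.connectedComponentsWithStats(m); i=l[v+12,u-12]
    assert i
    blob=(l==i).astype(np.uint8)
    k=max(cv2.findContours(blob,0,2)[0],key=cv2.contourArea)
    zr=66 if c!="green" else 17
    h=cv2.convexHull(k)[:,0].astype(float)
    cc,r=circ(rays(k[:,0].astype(float),zr))
    w=np.zeros((480,640),bool); w[v-30:v+30,u-30:u+30]=1
    kn=w&(sat<90)&(q[...,2]>(92 if c!="green" else 43))
    uv=np.argwhere(kn)[:,::-1].astype(float)
    zt=np.nanmedian(q[kn][:,2]); t=q[kn&(q[...,2]>zt-3)]
    print(c,"outline",cc.round(1),r.round(1),"knob",t[:,:2].mean(0).round(1),"ext",np.ptp(t[:,:2],0).round(0),"ztop",zt.round(1),kn.sum(), "ray mid",rays(uv.mean(0)[None],zt).round(1))
# pots' lugs: colored points of pot colour outside lid
for pc,(u,v) in {"yellow":px["red"],"blue":px["yellow"],"red":px["blue"],"green":(305,297)}.items():
    w=np.zeros((480,640),bool); w[v-50:v+50,u-50:u+50]=1
    Q=q[w&mask(p,pc)]; L=Q[(Q[:,2]>38)]
    print(pc,"z range",np.nanpercentile(Q[:,2],[5,50,98]).round(),"minAreaRect",[np.round(a,1) for a in cv2.minAreaRect(L[:,:2].astype(np.float32))])
g=mask(p,"green");w=np.zeros((480,640),bool); w[247:347,255:355]=1
Q=q[w&g&(q[...,2]>57)];r=circ(Q[:,:2]);print("green rim",r)
for u,v in((251,233),(371,232)):
    Q=q[v-15:v+15,u-15:u+15].reshape(-1,3);Q=Q[Q[:,2]>70];print("shaker",Q.mean(0).round(),len(Q))
E
```

```text
table z -0.22892702249248487
red outline [463.4 198.9] 55.1 knob [464.  198.6] ext [23. 25.] ztop 101.5 216 ray mid [[463.8 198. ]]
yellow outline [658.8   1.9] 55.2 knob [659.1   1.8] ext [24. 23.] ztop 101.2 197 ray mid [[658.3   1.9]]
blue outline [ 665.5 -202.6] 54.7 knob [ 666.  -202.6] ext [24. 24.] ztop 101.2 208 ray mid [[ 665.1 -201.8]]Traceback (most recent call last):
  File "<stdin>", line 9, in <module>
AssertionError
```

The rows are not in the units I measure in: turns go in shares of pi rad. I convert before sending: -0.222 rad / 3.1416 = -0.0707.

>>> move_arm([
  [0,0,-0.035,0,0,0,0.06],
  [0,0,-0.0707,0,0,0,0.06],
], grip_force=40)

```text
clock: 0.35
eef_pos: [137.4, 609.4, 230.8]
tcp_rot: [-3.141, -0.0, -3.138]
contact_force: [0.2, 0.1, -0.2]
opening: 0.7
grasp_force: 0.0
```

Run:
```python
from h import *
f=np.load("top0.npz");p,d=f["p"],f["d"];q=cloud(p,d)
hsv=cv2.cvtColor(p,cv2.COLOR_RGB2HSV);sat=hsv[...,1]
print(hsv[300,413],hsv[275,440],hsv[288,429])
w=np.zeros((480,640),bool); w[250:330,380:470]=1
kn=w&(q[...,2]>46)
t=q[kn];print("green knob",t.mean(0).round(1),np.ptp(t,axis=0).round(0),kn.sum())
px={"red":(187,288),"yellow":(309,172),"blue":(430,172)}
for pc,(u,v) in {"yellow":px["red"],"blue":px["yellow"],"red":px["blue"],"green":(305,297)}.items():
    w=np.zeros((480,640),bool); w[v-50:v+50,u-50:u+50]=1
    Q=q[w&mask(p,pc)]; L=Q[(Q[:,2]>38)&(Q[:,2]<60)]
    if len(L)<20: print(pc,len(Q),len(L));continue
    ctr,wh,a=cv2.minAreaRect(L[:,:2].astype(np.float32))
    print(pc,"z",np.percentile(Q[:,2],[5,50,98]).round(),"lugs rect",np.round(ctr,1),np.round(wh),round(a))
w=np.zeros((480,640),bool); w[247:347,255:355]=1
Q=q[w&(q[...,2]>58)];print("green rim",circ(Q[:,:2]),len(Q))
for u,v in((251,233),(371,232)):
    Q=q[v-15:v+15,u-15:u+15].reshape(-1,3);Q=Q[Q[:,2]>70];print("shaker",Q.mean(0).round(),len(Q))
```

```text
[ 59 109  77] [ 59 120  70] [ 37  18 127]
green knob [ 469.8 -202.6   52.2] [25. 25. 10.] 192
yellow z [nan nan nan] lugs rect [470.1 206.2] [ 69. 146.] 36
blue z [nan nan nan] lugs rect [651.   15.8] [143.  78.] 27
red z [nan nan nan] lugs rect [ 652.9 -205.8] [ 84. 148.] 17
green z [nan nan nan] lugs rect [452.5   7. ] [102. 141.] 47
green rim (array([452.35636501,   5.98050681]), np.float64(52.6044132861605)) 759
shaker [554.  97.  77.] 280
shaker [ 558. -104.   77.] 282
```

>>> move_arm([
  [0,0,0,-0.041,-0.051,0,0.06],
  [0,0,0,-0.08,-0.1,0,0.06],
  [0,0,0,-0.115,-0.145,0,0.06],
  [0,0,0,-0.15,-0.19,0,0.06],
  [0,0,0,-0.185,-0.235,0,0.06],
  [0,0,0,-0.22,-0.28,0,0.06],
  [0,0,0,-0.255,-0.325,0,0.06],
  [0,0,0,-0.29,-0.365,0,0.06],
])

```text
clock: 1.35
eef_pos: [428.3, 242.9, 231.2]
tcp_rot: [-3.141, -0.0, 3.142]
contact_force: [0.3, 1.1, 0.6]
opening: 0.704
grasp_force: 0.0
```

>>> move_arm([
  [0,0,0,-0.02,-0.025,0.02,0.06],
  [0,0,0,-0.0365,-0.046,0.05,0.06],
  [0,0,0,-0.0365,-0.046,0.08,0.06],
  [0,0,0,-0.0365,-0.046,0.09,0.06],
  [0,0,0,-0.0365,-0.046,0.09,0.06],
])

```text
clock: 1.98
eef_pos: [463.6, 198.8, 141.0]
tcp_rot: [-3.141, -0.001, -3.141]
contact_force: [0.4, -0.0, 0.1]
opening: 0.708
grasp_force: 0.0
```

>>> move_arm([
  [0,0,0,0,0,0.03,0.06],
  [0,0,0,0,0,0.05,0.06],
  [0,0,0,0,0,0.056,0.06],
  [0,0,0,0,0,0.06,0.06],
  [0,0,0,0,0,0.06,0.04],
  [0,0,0,0,0,0.06,0.02],
  [0,0,0,0,0,0.06,0.015],
  [0,0,0,0,0,0.06,0.015],
])

```text
clock: 2.98
eef_pos: [464.6, 199.0, 82.2]
tcp_rot: [3.141, 0.001, -3.141]
contact_force: [-1.5, -0.5, 6.4]
opening: 0.288
grasp_force: 39.0
```

>>> move_arm([
  [0,0,0,0,0,-0.004,0.015],
  [0,0,0,0,0,-0.015,0.015],
  [0,0,0,0,0,-0.04,0.015],
  [0,0,0,0,0,-0.07,0.015],
  [0,0,0,0,0,-0.09,0.015],
  [0,0,0,0,0,-0.09,0.015],
], grip_force=50)

```text
clock: 3.72
eef_pos: [465.1, 199.2, 173.2]
tcp_rot: [3.14, 0.003, -3.141]
contact_force: [1.0, 0.1, -1.3]
opening: 0.283
grasp_force: 49.2
```

>>> move_arm([
  [0,0,0,0.002,-0.02,0,0.015],
  [0,0,0,0.005,-0.06,0,0.015],
  [0,0,0,0.008,-0.105,0,0.015],
  [0,0,0,0.011,-0.15,0,0.015],
  [0,0,0,0.0125,-0.18,0,0.015],
  [0,0,0,0.0125,-0.193,0,0.015],
  [0,0,0,0.0125,-0.193,0,0.015],
])

```text
clock: 4.6
eef_pos: [451.1, 5.1, 170.8]
tcp_rot: [3.141, -0.001, 3.14]
contact_force: [0.3, 0.2, -2.4]
opening: 0.281
grasp_force: 49.5
```

```bash
cat > rim.py <<'E'
from h import *
import sys
def rim(q,guess,R=75):
    "open pot: outer/inner rim from points at z 59..66 near guess"
    m=(np.hypot(q[...,0]-guess[0],q[...,1]-guess[1])<R)&(q[...,2]>58)&(q[...,2]<66)
    P=q[m][:,:2]
    c,r=circ(P)
    for _ in range(3):
        e=np.hypot(*(P-c).T); k=abs(e-53)<6; c,r=circ(P[k])
    return c.round(1),r.round(1),k.sum(),len(P),np.ptp(P,axis=0).round()
E
python3 - <<'E'
from rim import *
p,d=look("top","t1.png");q=cloud(p,d)
print("yellow pot",rim(q,(464,199)))
E
```

```text
yellow pot (array([464.2, 201.3]), np.float64(52.5), np.int64(750), 750, array([109., 109.]))
```

View pics/t1.png

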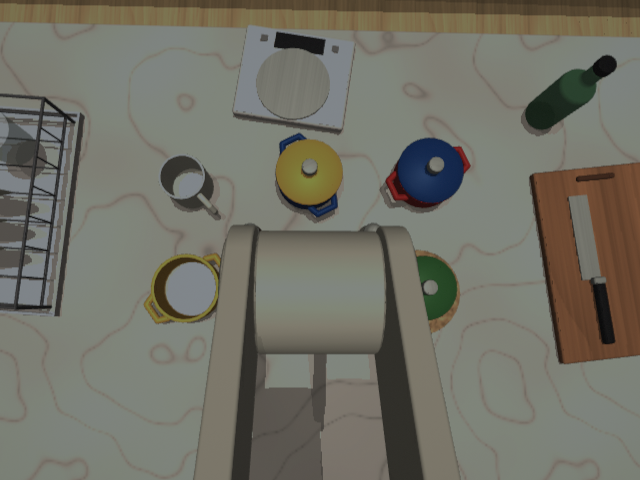

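Yellow pot is now empty at (187,288); the arm is over the green pot. Lowering the red lid into it.

>>> move_arm([
  [0,0,0,0,0,0.03,0.015],
  [0,0,0,0,0,0.06,0.015],
  [0,0,0,0,0,0.075,0.015],
  [0,0,0,0,0,0.081,0.015],
  [0,0,0,0,0,0.085,0.015],
  [0,0,0,0,0,0.087,0.015],
  [0,0,0,0,0,0.088,0.015],
  [0,0,0,0,0,0.088,0.015],
])

```text
clock: 5.65
eef_pos: [451.8, 5.7, 83.6]
tcp_rot: [-3.142, 0.001, -3.141]
contact_force: [0.2, -0.7, -1.5]
opening: 0.282
grasp_force: 49.5
```

>>> move_arm([
  [0,0,0,0,0,0.001,0.015],
  [0,0,0,0,0,0.002,0.015],
  [0,0,0,0,0,0.002,0.015],
])

```text
clock: 6.02
eef_pos: [451.8, 5.7, 82.2]
tcp_rot: [-3.142, 0.0, -3.141]
contact_force: [-4.1, -0.2, 13.6]
opening: 0.283
grasp_force: 51.2
```

>>> move_arm([
  [0,0,0,0,0,-0.001,0.03],
  [0,0,0,0,0,-0.002,0.05],
  [0,0,0,0,0,-0.002,0.06],
  [0,0,0,0,0,-0.003,0.06],
  [0,0,0,0,0,-0.02,0.06],
  [0,0,0,0,0,-0.06,0.06],
  [0,0,0,-0.03,-0.001,-0.065,0.06],
  [0,0,0,-0.08,-0.002,-0.065,0.06],
])

```text
clock: 7.02
eef_pos: [532.1, 3.8, 147.4]
tcp_rot: [3.142, 0.001, -3.141]
contact_force: [-0.0, 0.9, 1.0]
opening: 0.696
grasp_force: 0.0
```

>>> move_arm([
  [0,0,0,-0.05,-0.001,0,0.06],
  [0,0,0,-0.1,-0.002,0,0.06],
  [0,0,0,-0.127,-0.003,0,0.06],
  [0,0,0,-0.127,-0.003,0,0.06],
])

```text
clock: 7.52
eef_pos: [659.9, 0.7, 145.7]
tcp_rot: [-3.142, 0.0, -3.141]
contact_force: [-0.3, 0.1, -0.4]
opening: 0.702
grasp_force: 0.0
```

>>> move_arm([
  [0,0,0,0.001,0.001,0.03,0.06],
  [0,0,0,0.001,0.001,0.05,0.06],
  [0,0,0,0.001,0.001,0.058,0.06],
  [0,0,0,0.001,0.001,0.0615,0.06],
  [0,0,0,0.001,0.001,0.0615,0.04],
  [0,0,0,0.001,0.001,0.0615,0.02],
  [0,0,0,0.001,0.001,0.0615,0.015],
  [0,0,0,0.001,0.001,0.0615,0.015],
])

```text
clock: 8.52
eef_pos: [658.3, 1.8, 85.8]
tcp_rot: [3.142, 0.002, -3.141]
contact_force: [-0.6, 0.2, 6.8]
opening: 0.28
grasp_force: 49.2
```

>>> move_arm([
  [0,0,0,0,0,-0.004,0.015],
  [0,0,0,0,0,-0.015,0.015],
  [0,0,0,0,0,-0.04,0.015],
  [0,0,0,0,0,-0.07,0.015],
  [0,0,0,0,0,-0.09,0.015],
  [0,0,0,0,0,-0.09,0.015],
])

```text
clock: 9.28
eef_pos: [658.7, 1.8, 176.7]
tcp_rot: [3.142, 0.003, -3.141]
contact_force: [0.2, -0.1, -2.7]
opening: 0.279
grasp_force: 49.2
```

>>> move_arm([
  [0,0,0,0.015,0.015,0,0.015],
  [0,0,0,0.05,0.05,0,0.015],
  [0,0,0,0.09,0.09,0,0.015],
  [0,0,0,0.13,0.133,0,0.015],
  [0,0,0,0.165,0.17,0,0.015],
  [0,0,0,0.188,0.193,0,0.015],
  [0,0,0,0.1945,0.1995,0,0.015],
  [0,0,0,0.1945,0.1995,0,0.015],
])

```text
clock: 10.28
eef_pos: [462.3, 201.4, 174.2]
tcp_rot: [-3.141, -0.001, -3.14]
contact_force: [-0.3, -0.1, -2.5]
opening: 0.279
grasp_force: 49.4
```

Run:
```python
from rim import *
p,d=look("top","t2.png");q=cloud(p,d)
print("blue pot",rim(q,(655,8)))
from rig import sensors;print(sensors.sense()["eef_pos"])
```

```text
blue pot (array([659. ,   2.7]), np.float64(52.6), np.int64(702), 702, array([112., 111.]))
[462.96383465 201.04474952 174.38515355]
```

View pics/t2.png

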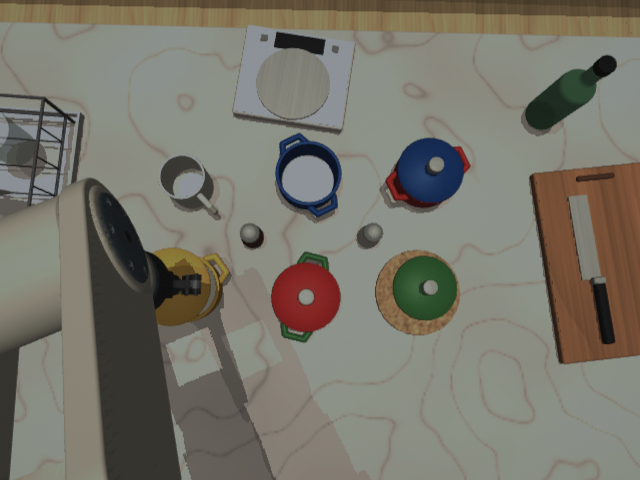

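The red lid sits on the green pot at (306,297). The blue pot is open at (308,177), and the yellow lid is held over the yellow pot.

>>> move_arm([
  [0,0,0,-0.001,0,0.03,0.015],
  [0,0,0,-0.001,0,0.06,0.015],
  [0,0,0,-0.001,0,0.075,0.015],
  [0,0,0,-0.001,0,0.081,0.015],
  [0,0,0,-0.001,0,0.085,0.015],
  [0,0,0,-0.001,0,0.087,0.015],
  [0,0,0,-0.001,0,0.0885,0.015],
  [0,0,0,-0.001,0,0.0885,0.015],
])

```text
clock: 11.32
eef_pos: [464.2, 201.4, 86.5]
tcp_rot: [3.141, 0.0, -3.141]
contact_force: [-0.3, -0.1, -1.7]
opening: 0.283
grasp_force: 49.5
```

>>> move_arm([
  [0,0,0,0,0,0.001,0.015],
  [0,0,0,0,0,0.0015,0.015],
  [0,0,0,0,0,0.0015,0.015],
])

```text
clock: 11.7
eef_pos: [464.3, 201.4, 85.7]
tcp_rot: [3.141, 0.0, -3.141]
contact_force: [-3.1, -1.2, 9.8]
opening: 0.282
grasp_force: 50.8
```

>>> move_arm([
  [0,0,0,0,0,-0.001,0.03],
  [0,0,0,0,0,-0.001,0.05],
  [0,0,0,0,0,-0.001,0.06],
  [0,0,0,0,0,-0.003,0.06],
  [0,0,0,0,0,-0.02,0.06],
  [0,0,0,0,0,-0.06,0.06],
  [0,0,0,-0.01,-0.02,-0.065,0.06],
  [0,0,0,-0.03,-0.06,-0.065,0.06],
])

```text
clock: 12.7
eef_pos: [494.7, 141.7, 150.9]
tcp_rot: [3.141, 0.002, -3.139]
contact_force: [0.3, -0.5, -0.0]
opening: 0.702
grasp_force: 0.0
```

>>> move_arm([
  [0,0,0,-0.022,-0.044,0,0.06],
  [0,0,0,-0.046,-0.092,0,0.06],
  [0,0,0,-0.07,-0.14,0,0.06],
  [0,0,0,-0.095,-0.19,0,0.06],
  [0,0,0,-0.12,-0.24,0,0.06],
  [0,0,0,-0.145,-0.29,0,0.06],
  [0,0,0,-0.166,-0.33,0,0.06],
  [0,0,0,-0.1717,-0.344,0,0.06],
])

```text
clock: 13.7
eef_pos: [666.6, -205.1, 149.5]
tcp_rot: [-3.141, 0.0, 3.14]
contact_force: [-0.1, 0.3, 0.4]
opening: 0.705
grasp_force: 0.0
```

>>> move_arm([
  [0,0,0,0,0,0,0.06],
  [0,0,0,0,0,0,0.06],
])

```text
clock: 13.95
eef_pos: [665.1, -201.3, 149.6]
tcp_rot: [3.141, -0.001, -3.141]
contact_force: [0.1, 0.4, 0.2]
opening: 0.705
grasp_force: 0.0
```

>>> move_arm([
  [0,0,0,0,-0.001,0.03,0.06],
  [0,0,0,0,-0.001,0.05,0.06],
  [0,0,0,0,-0.001,0.06,0.06],
  [0,0,0,0,-0.001,0.064,0.06],
  [0,0,0,0,-0.001,0.064,0.04],
  [0,0,0,0,-0.001,0.064,0.02],
  [0,0,0,0,-0.001,0.064,0.015],
  [0,0,0,0,-0.001,0.064,0.015],
])

```text
clock: 14.95
eef_pos: [666.5, -204.0, 86.8]
tcp_rot: [-3.141, 0.002, -3.141]
contact_force: [-0.8, 0.7, 5.8]
opening: 0.272
grasp_force: 49.3
```

>>> move_arm([
  [0,0,0,0,0,-0.004,0.015],
  [0,0,0,0,0,-0.015,0.015],
  [0,0,0,0,0,-0.04,0.015],
  [0,0,0,0,0,-0.07,0.015],
  [0,0,0,0,0,-0.09,0.015],
  [0,0,0,0,0,-0.09,0.015],
])

```text
clock: 15.7
eef_pos: [666.8, -204.0, 177.7]
tcp_rot: [-3.141, 0.003, -3.141]
contact_force: [0.8, -0.0, -2.1]
opening: 0.282
grasp_force: 49.1
```

>>> move_arm([
  [0,0,0,0.001,0.02,0,0.015],
  [0,0,0,0.002,0.06,0,0.015],
  [0,0,0,0.004,0.11,0,0.015],
  [0,0,0,0.006,0.155,0,0.015],
  [0,0,0,0.0075,0.19,0,0.015],
  [0,0,0,0.0075,0.2065,0,0.015],
  [0,0,0,0.0075,0.2065,0,0.015],
])

```text
clock: 16.58
eef_pos: [657.8, 3.9, 175.0]
tcp_rot: [-3.142, -0.001, -3.14]
contact_force: [0.4, -0.6, -1.9]
opening: 0.279
grasp_force: 49.3
```

Run:
```python
from rim import *
p,d=look("top","t3.png");q=cloud(p,d)
print("red pot",rim(q,(660,-203)))
from rig import sensors;print(sensors.sense()["eef_pos"])
```

```text
Traceback (most recent call last):
  File "rim.py", line 10, in rim
    return c.round(1),r.round(1),k.sum(),len(P),np.ptp(P,axis=0).round()
                                                ~~~~~~^^^^^^^^^^
ValueError: zero-size array to reduction operation maximum which has no identity
```

View pics/t3.png

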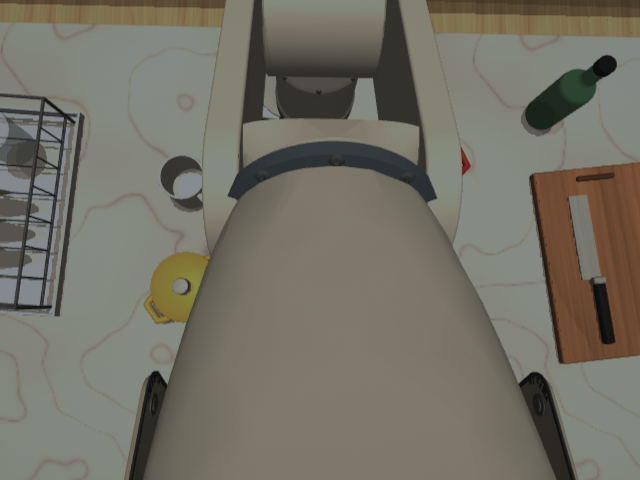

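Here the arm hides the red pot. The yellow lid sits on the yellow pot at (180,287). I'll lower the blue lid, and measure the red pot later while the arm is over the green pot.

>>> move_arm([
  [0,0,0,0,-0.0005,0.03,0.015],
  [0,0,0,0,-0.0005,0.06,0.015],
  [0,0,0,0,-0.0005,0.075,0.015],
  [0,0,0,0,-0.0005,0.081,0.015],
  [0,0,0,0,-0.0005,0.085,0.015],
  [0,0,0,0,-0.0005,0.087,0.015],
  [0,0,0,0,-0.0005,0.0885,0.015],
  [0,0,0,0,-0.0005,0.0885,0.015],
])

```text
clock: 17.62
eef_pos: [658.5, 2.4, 87.6]
tcp_rot: [-3.142, 0.0, -3.141]
contact_force: [-0.4, 0.6, -1.7]
opening: 0.28
grasp_force: 49.3
```

>>> move_arm([
  [0,0,0,0,0,0.001,0.015],
  [0,0,0,0,0,0.0015,0.015],
  [0,0,0,0,0,0.0015,0.015],
])

```text
clock: 18.0
eef_pos: [658.6, 2.4, 86.8]
tcp_rot: [3.142, 0.001, -3.141]
contact_force: [-3.0, -0.4, 5.3]
opening: 0.282
grasp_force: 50.1
```

>>> move_arm([
  [0,0,0,0,0,-0.001,0.03],
  [0,0,0,0,0,-0.001,0.05],
  [0,0,0,0,0,-0.001,0.06],
  [0,0,0,0,0,-0.003,0.06],
  [0,0,0,0,0,-0.02,0.06],
  [0,0,0,0,0,-0.06,0.06],
  [0,0,0,0.03,0.001,-0.064,0.06],
  [0,0,0,0.08,0.002,-0.064,0.06],
])

```text
clock: 19.0
eef_pos: [579.5, 4.3, 151.9]
tcp_rot: [3.142, 0.004, -3.141]
contact_force: [-0.4, -0.3, -0.7]
opening: 0.701
grasp_force: 0.0
```

>>> move_arm([
  [0,0,0,0.045,0,0,0.06],
  [0,0,0,0.09,0.001,0,0.06],
  [0,0,0,0.12,0.001,0,0.06],
  [0,0,0,0.1267,0.001,0,0.06],
  [0,0,0,0.1267,0.001,0,0.06],
  [0,0,0,0.1267,0.001,0,0.06],
])

```text
clock: 19.75
eef_pos: [453.2, 5.3, 150.3]
tcp_rot: [-3.142, 0.002, -3.141]
contact_force: [0.1, -0.0, -0.3]
opening: 0.706
grasp_force: 0.0
```

Run:
```python
from rim import *
p,d=look("top","t4.png");q=cloud(p,d)
print("red pot",rim(q,(660,-203)))
```

```text
red pot (array([ 665.2, -202.6]), np.float64(52.6), np.int64(707), 707, array([111., 111.]))
```

View pics/t4.png

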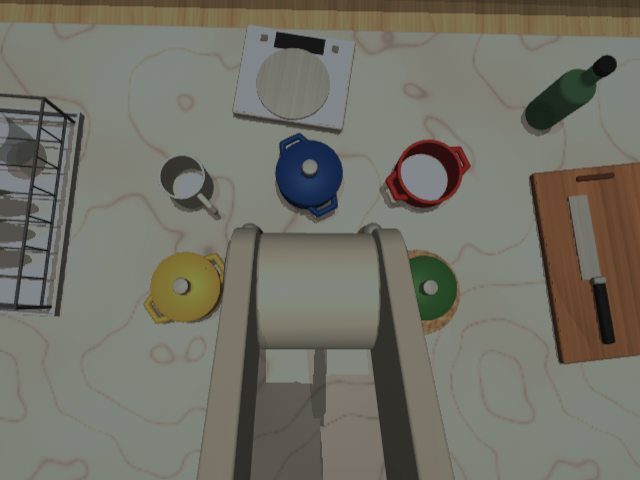

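The blue lid sits on the blue pot at (309,173) and the yellow lid on the yellow pot at (182,287). The red pot is open at (427,173), centre (665.2, -202.6). Next I grip the red lid.

>>> move_arm([
  [0,0,0,0.001,0,0.03,0.06],
  [0,0,0,0.001,0,0.05,0.06],
  [0,0,0,0.001,0,0.06,0.06],
  [0,0,0,0.001,0,0.065,0.06],
  [0,0,0,0.001,0,0.065,0.04],
  [0,0,0,0.001,0,0.065,0.02],
  [0,0,0,0.001,0,0.065,0.015],
  [0,0,0,0.001,0,0.065,0.015],
])

```text
clock: 20.8
eef_pos: [451.2, 5.3, 85.6]
tcp_rot: [-3.142, 0.001, -3.141]
contact_force: [-0.8, -0.4, 6.4]
opening: 0.281
grasp_force: 48.9
```

>>> move_arm([
  [0,0,0,0,0,-0.004,0.015],
  [0,0,0,0,0,-0.015,0.015],
  [0,0,0,0,0,-0.04,0.015],
  [0,0,0,0,0,-0.07,0.015],
  [0,0,0,0,0,-0.09,0.015],
  [0,0,0,0,0,-0.09,0.015],
])

```text
clock: 21.55
eef_pos: [451.7, 5.3, 176.5]
tcp_rot: [3.142, 0.004, -3.141]
contact_force: [-0.1, -0.7, -1.5]
opening: 0.277
grasp_force: 49.2
```

>>> move_arm([
  [0,0,0,-0.015,-0.015,0,0.015],
  [0,0,0,-0.05,-0.05,0,0.015],
  [0,0,0,-0.09,-0.09,0,0.015],
  [0,0,0,-0.13,-0.13,0,0.015],
  [0,0,0,-0.17,-0.168,0,0.015],
  [0,0,0,-0.2,-0.196,0,0.015],
  [0,0,0,-0.2135,-0.208,0,0.015],
  [0,0,0,-0.2135,-0.208,0,0.015],
])

```text
clock: 22.55
eef_pos: [664.4, -204.4, 172.6]
tcp_rot: [3.141, -0.002, 3.141]
contact_force: [-0.4, 0.5, -2.3]
opening: 0.281
grasp_force: 49.4
```

>>> move_arm([
  [0,0,0,0,0,0.03,0.015],
  [0,0,0,0,0,0.06,0.015],
  [0,0,0,0,0,0.075,0.015],
  [0,0,0,0,0,0.081,0.015],
  [0,0,0,0,0,0.085,0.015],
  [0,0,0,0,0,0.087,0.015],
  [0,0,0,0,0,0.0885,0.015],
  [0,0,0,0,0,0.0885,0.015],
])

```text
clock: 23.55
eef_pos: [664.3, -202.8, 86.6]
tcp_rot: [-3.141, 0.0, -3.141]
contact_force: [0.4, 0.4, -2.0]
opening: 0.281
grasp_force: 49.4
```

>>> move_arm([
  [0,0,0,0,0,0.001,0.015],
  [0,0,0,0,0,0.0015,0.015],
  [0,0,0,0,0,0.0015,0.015],
])

```text
clock: 23.92
eef_pos: [664.4, -202.8, 85.6]
tcp_rot: [-3.141, 0.001, -3.141]
contact_force: [-1.1, 0.7, 4.4]
opening: 0.282
grasp_force: 50.2
```

>>> move_arm([
  [0,0,0,0,0,-0.001,0.03],
  [0,0,0,0,0,-0.001,0.05],
  [0,0,0,0,0,-0.001,0.06],
  [0,0,0,0,0,-0.003,0.06],
  [0,0,0,0,0,-0.02,0.06],
  [0,0,0,0,0,-0.06,0.06],
  [0,0,0,0.03,0,-0.064,0.06],
  [0,0,0,0.08,0,-0.064,0.06],
])

```text
clock: 24.92
eef_pos: [585.3, -203.1, 151.0]
tcp_rot: [-3.14, 0.004, -3.141]
contact_force: [0.0, -0.6, 0.4]
opening: 0.703
grasp_force: 0.0
```

>>> move_arm([
  [0,0,0,0.045,0,0,0.06],
  [0,0,0,0.09,0,0.01,0.06],
  [0,0,0,0.11,0,0.03,0.06],
  [0,0,0,0.1145,0,0.055,0.06],
  [0,0,0,0.1145,0,0.08,0.06],
  [0,0,0,0.1145,0,0.08,0.06],
])

```text
clock: 25.68
eef_pos: [469.0, -202.5, 68.5]
tcp_rot: [3.141, -0.002, -3.141]
contact_force: [-0.5, -0.6, 0.6]
opening: 0.699
grasp_force: 0.0
```

>>> move_arm([
  [0,0,0,0,0,0.02,0.06],
  [0,0,0,0,0,0.028,0.06],
  [0,0,0,0,0,0.032,0.06],
  [0,0,0,0,0,0.032,0.06],
  [0,0,0,0,0,0.032,0.04],
  [0,0,0,0,0,0.032,0.02],
  [0,0,0,0,0,0.032,0.015],
  [0,0,0,0,0,0.032,0.015],
])

```text
clock: 26.68
eef_pos: [469.9, -202.8, 37.4]
tcp_rot: [-3.141, 0.001, -3.141]
contact_force: [-0.7, 0.3, 5.7]
opening: 0.283
grasp_force: 48.7
```

>>> move_arm([
  [0,0,0,0,0,-0.004,0.015],
  [0,0,0,0,0,-0.015,0.015],
  [0,0,0,0,0,-0.05,0.015],
  [0,0,0,0,0,-0.09,0.015],
  [0,0,0,0,0,-0.13,0.015],
  [0,0,0,0,0,-0.14,0.015],
  [0,0,0,0,0,-0.14,0.015],
])

```text
clock: 27.55
eef_pos: [469.6, -202.8, 176.9]
tcp_rot: [-3.141, 0.001, -3.141]
contact_force: [0.1, 0.1, -1.9]
opening: 0.28
grasp_force: 49.5
```

Run:
```python
from rim import *
p,d=look("top","t5.png");q=cloud(p,d)
print("green pot",rim(q,(452.4,6)))
```

```text
green pot (array([452.3,   6. ]), np.float64(52.6), np.int64(751), 751, array([111., 110.]))
```

View pics/t5.png

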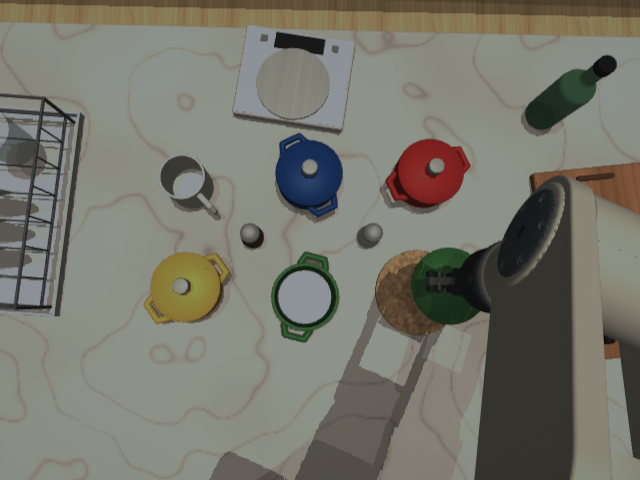

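The red, blue and yellow lids are matched, at (430,172), (309,173) and (186,287). The green lid is lifted, and the green pot is open at (305,297).

>>> move_arm([
  [0,0,0,0.002,0.02,0,0.015],
  [0,0,0,0.006,0.06,0,0.015],
  [0,0,0,0.01,0.11,0,0.015],
  [0,0,0,0.014,0.16,0,0.015],
  [0,0,0,0.017,0.195,0,0.015],
  [0,0,0,0.0173,0.2088,0,0.015],
  [0,0,0,0.0173,0.2088,0,0.015],
  [0,0,0,0.0173,0.2088,0,0.015],
])

```text
clock: 28.6
eef_pos: [452.2, 5.4, 176.5]
tcp_rot: [-3.141, -0.001, 3.142]
contact_force: [0.8, -0.5, -2.9]
opening: 0.28
grasp_force: 49.7
```

>>> move_arm([
  [0,0,0,0,0,0.03,0.015],
  [0,0,0,0,0,0.06,0.015],
  [0,0,0,0,0,0.075,0.015],
  [0,0,0,0,0,0.081,0.015],
  [0,0,0,0,0,0.085,0.015],
  [0,0,0,0,0,0.087,0.015],
  [0,0,0,0,0,0.0885,0.015],
  [0,0,0,0,0,0.0885,0.015],
])

```text
clock: 29.6
eef_pos: [452.5, 6.1, 88.5]
tcp_rot: [3.142, 0.0, -3.141]
contact_force: [-0.4, 0.1, -2.3]
opening: 0.278
grasp_force: 49.7
```

>>> move_arm([
  [0,0,0,0,0,0.001,0.015],
  [0,0,0,0,0,0.0015,0.015],
  [0,0,0,0,0,0.0015,0.015],
])

```text
clock: 29.98
eef_pos: [452.3, 6.1, 86.8]
tcp_rot: [-3.142, -0.0, -3.141]
contact_force: [-0.0, 0.7, -2.2]
opening: 0.281
grasp_force: 49.7
```

>>> move_arm([
  [0,0,0,0,0,0.0005,0.015],
  [0,0,0,0,0,0.001,0.015],
  [0,0,0,0,0,0.001,0.015],
])

```text
clock: 30.35
eef_pos: [452.4, 6.1, 86.4]
tcp_rot: [3.142, 0.0, -3.141]
contact_force: [-3.4, 0.6, 8.1]
opening: 0.282
grasp_force: 51.0
```

Seated. I release it and move the arm clear, up and to the side.

>>> move_arm([
  [0,0,0,0,0,-0.001,0.03],
  [0,0,0,0,0,-0.001,0.05],
  [0,0,0,0,0,-0.001,0.06],
  [0,0,0,0,0,-0.003,0.06],
  [0,0,0,0,0,-0.02,0.06],
  [0,0,0,0,0,-0.06,0.06],
  [0,0,0,0,0,-0.1,0.06],
  [0,0,0,0,-0.04,-0.12,0.06],
])

```text
clock: 31.35
eef_pos: [453.4, -33.1, 208.1]
tcp_rot: [3.141, 0.003, -3.138]
contact_force: [1.1, -0.6, -0.5]
opening: 0.704
grasp_force: 0.0
```

>>> move_arm([
  [0,0,0,0,-0.05,0,0.06],
  [0,0,0,0,-0.1,0,0.06],
  [0,0,0,0,-0.15,0,0.06],
  [0,0,0,0,-0.2,0,0.06],
  [0,0,0,0,-0.24,0,0.06],
  [0,0,0,0,-0.24,0,0.06],
  [0,0,0,0,-0.24,0,0.06],
])

```text
clock: 32.22
eef_pos: [452.0, -273.4, 205.6]
tcp_rot: [3.141, -0.001, 3.141]
contact_force: [0.4, 0.1, -0.5]
opening: 0.706
grasp_force: 0.0
```

Run:
```python
from h import *
p,d=look("top","t6.png");q=cloud(p,d);look("scene","s6.png")
sat=cv2.cvtColor(p,cv2.COLOR_RGB2HSV)[...,1]
for n,x,y in(("yellow",464.2,201.3),("blue",659,2.7),("red",665.2,-202.6),("green",452.3,6)):
    r=np.hypot(q[...,0]-x,q[...,1]-y); t=q[(r<40)&(q[...,2]>94)&(sat<90)]; t=t[t[:,2]>np.median(t[:,2])-3]
    b=q[(r>30)&(r<50)&(q[...,2]>60)];A=np.c_[b[:,:2]-(x,y),np.ones(len(b))]
    print(n,"offset",(t.mean(0)-[x,y,0]).round(1),"tilt",np.linalg.lstsq(A,b[:,2],rcond=None)[0][:2].round(3))
```

```text
yellow offset [  1.8  -1.7 101.5] tilt [ 0.019 -0.007]
blue offset [ -0.7  -1.  101.4] tilt [ 0.003 -0.011]
red offset [-1.300e+00 -1.000e-01  1.015e+02] tilt [-0.    -0.013]
green offset [  0.   -0.7 101.5] tilt [ 0.001 -0.008]
```

View pics/s6.png

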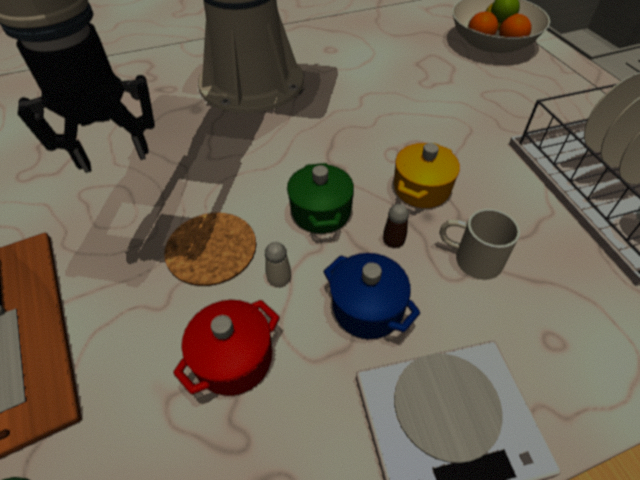

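All four lids match their pots: green (321,195), yellow (427,172), blue (371,290) and red (227,345). They are seated at 101.5 mm within 2.5 mm of centre, both shakers are upright and the arm is clear.

```bash
python3 -c "from rig import order;print(order.sign_off())"
```

```text
the job is handed in; nothing more can be done
None
```

The job is handed in: each of the four lids is fully seated on the casserole of its own colour, both shakers are standing, and the arm is clear; the hand-in call gave no verdict.

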